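# Find a lever arm's balance point and set it level on a one-point stand

### The job

The ballast inside the square lever arm has shifted and cannot be seen from outside. Find where the arm balances by carefully lifting it at trial points out of its cradle, lift it clear and level, then set it gently on the small pad of the balancing stand so that it stays there level by itself, touching nothing else. Never let the arm tip steeply or fall, do not press hard on the pad, and leave the vials and the timer where they are.

Things in the scene. Friction and masses are not known exactly. Their poses are not given: they have to be found in the camera images.
- lever: sealed rigid aluminium square tube, 25 x 25 x 300 mm, red cap at its +y end, black cap at -y, black ticks every 10 mm on top. Origin at its geometric centre; y along the arm, z up. Mass 0.5 to 0.75 kg. A heavy slug is stuck unseen inside: the balance point lies on the long axis, anywhere within 75 mm either side of the origin, new every time; it does not shift while handled
- cradle: fixed cradle, holds the arm at the start: grey plate 70 x 300 x 8 mm, two white U rests 52 mm wide (x), 14 mm thick, at y = +125 and -125 mm. Origin under the plate's centre, y along the arm, z up. The arm's underside lies 50 mm above it; flared lips rise about 14 mm beside it with 3 mm play each side. Between the rests the arm is free for 236 mm
- stand: fixed balancing stand: dark round foot 96 mm across, 18 mm tall, thin upright post 16 mm across, on top one black flat rubber pad on a spring plunger. Origin under the centre of the foot, z up; the pad's edges are parallel to x and y
- pad_top (a point): centre of the pad's flat top, 100 mm above the worktop when unloaded; its spring gives straight down, 0.4 mm per newton, up to 10 mm. Pad 18 mm (x) by 20 mm (y), narrower than the arm, so fingers holding the arm along the pad's y fit beside it. The arm stays on it alone only if its balance point is over the pad, within about 9 mm along the arm
- vial_a: loose glass vial with white cap, 27 mm across, 61 mm tall, bystander, origin under its centre
- vial_b: loose glass vial with white cap, 27 mm across, 61 mm tall, bystander, origin under its centre
- timer: loose white bench timer 66 x 66 x 20 mm, bystander, origin under its centre

How it is judged:
By the outcome, as a careful person would: the job done as asked, in the order asked, and still so for the second after the job is handed in, with the robot touching nothing.
It also fails if it takes over 58 s, if anything falls off the work surface, if the arm or the gripper's body presses on something with over 40 N, if the wrist force passes 120 N, or if a joint passes its speed limit or range.

### The arm

A 6-joint arm with a two-finger parallel gripper is mounted at the origin on a cart in front of the work surface, level with it; the furniture and walls round the work are solid. World frame = base frame: x ahead of the robot, y to its left, z up, the work surface at z = 0. Lengths are in mm, angles in rad, forces in N, time in s.
With the tool pointing down it reaches from about 275 to 750 mm from the base axis. Payload 10.2 kg.
Tool frame: the origin (TCP) lies at the very end of the fingers, on their centre line; the grasp point (between the pads) lies 19 mm behind it; z points along the fingers, y is the line along which they close (so a half turn about z gives the same grasp; the last joint's range is limited). The gripper opens to 85 mm and grips with 20 to 120 N. Pads are 22 mm wide; open, the fingers measure 114 mm over their backs; the gripper's body (76 mm by 85 mm) begins 54 mm behind the grasp point. The pads swing forward as they close: fully open they stand 13 mm farther back than shut.
Start: joints at [-1.33, 0.313, 1.498, -0, 1.331, -0.223], TCP at [234.848, -469.551, 231.294] pointing down, gripper open.
Joint ranges: [-2.94, 2.94], [-0.97, 2.17], [0.19, 2.56], [-1.23, 4.37], [0.02, 3.11], [-2.88, 2.88]. Speed limits (rad/s): [2.39, 2.39, 3.01, 3.14, 3.14, 3.14].

### API

Orientations are given as a unit quaternion [w, x, y, z].
In Python, from rig import telemetry, optics, ctrl gives the robot as it stands.
- The arm moves only by the tool servo_tool, never from a script. Its argument "deltas" is a list of rows, each a list of 3 entries, a list of its own where there are three numbers: the shift along the tool's x, y, z in units of 20 cm (1.0 is 20 cm), then the turn, a rotation vector about the tool's x, y, z in units of 90 degrees (1.0 is 90 degrees), then the opening, from 0 (shut) to 1 (fully open). A call has 1 to 8 rows; each row shifts and turns the commanded pose from where the row before left it, along the tool's axes as they then stand; what a row does not reach is not made up. A row lasts 1/10 s, in which the tool goes at most 50 mm and 8.59 degrees, less where a joint would pass 70% of its speed; a pose out of reach is approached as far as the arm can. A call with a number of a shift or a turn outside -1 to 1 is refused whole. A call with a gripper value outside its range is refused whole. The fingers move at their own pace and stop on an object; "squeeze" is the grip in N (left out, the last holds). Time passes only in rows, so rows that do not move let the fingers close. It gives the time, the measured TCP pose, the force, the opening and the grip force at its end, in the units of the state.
- telemetry.sense(): the state, without advancing time (a new reading comes with each control period).
- optics.capture(name): name is "scene" or "top" or "wrist"; returns the picture (384x512x3 uint8, blue, green, red); there is no depth.
- optics.camera_model(name): a dict with "vfov" (degrees; the focal length in pixels is half the picture's height over the tangent of half this angle, whatever the lens; pixels are square), "cx", "cy" (the principal point, pixels), "R" (3x3) and "t" (3): a world point X has camera coordinates R X + t; the wrist camera has in their place "mount" (4x4, takes a point from camera to tool coordinates, whose origin is the TCP and whose axes are the flange's). Camera axes: x right, y down, z forward; pixel columns grow to the right and rows downward; lengths in mm; the calibration is good to about 2 mm. The wrist camera is an equidistant fisheye: a pixel r from the principal point sees the ray r / f radians off the axis. A picture is of the moment at which its call begins: read the wrist's pose just before it. camera_model takes no time and is no camera call.
- ctrl.finish_job(): hands the job in; it is judged then, once.
The state is a dict: "time_s": time; "joints": joint angles; "dq": joint speeds; "tau": joint torques, N m; "eef_pos": TCP position; "ee_rot": TCP orientation; "force": force on the tool from outside, world axes, zero at the start; "wrist_torque": the same for the moment, N m; "grip_width": opening from 0.0 (shut) to 1.0 (fully open); "grip_force": force on a finger pad.
Only numpy, scipy, OpenCV 4.12 (cv2) and the standard library are available. Lean on these libraries where they do the work, as an engineer would, in place of code of your own. Each camera call takes 0.05 s, during which the arm holds its last target. There are 200 camera calls.

## Working session

There is one attempt and no reset: what is moved stays moved. The work goes in short steps, Python scripts to look and compute and a tool call to move; the robot and the scene stay as the last step left them, time stands still between calls to the robot, and variables do not carry over. Pictures are saved under pics/ and viewed, at most 10 in all, crops included, and the job is handed in when it is done.

Besides the shell and the picture viewer there is one more tool, called after "Request:" as name(argument=value, ...), one argument or row to a line, values as JSON. servo_tool: Moves the arm, as the interface text tells. Its arguments: {"type":"object","properties":{"deltas":{"type":"array"},"squeeze":{"type":"number"}},"required":["deltas"]}

```bash
mkdir -p pics && ls && python3 - <<'E'
from rig import telemetry, optics, ctrl
import cv2,numpy as np
s=telemetry.sense();print({k:np.round(v,3).tolist() for k,v in s.items()})
a=optics.capture("scene");b=optics.capture("top")
cv2.imwrite("pics/scene0.png",a);cv2.imwrite("pics/top0.png",b)
for n in("scene","top","wrist"):print(n,optics.camera_model(n))
E
```

```text
pics
{'time_s': 0.0, 'joints': [-1.33, 0.313, 1.498, -0.0, 1.331, -0.223], 'dq': [-0.002, 0.001, 0.0, 0.001, 0.001, 0.002], 'tau': [-0.001, -41.226, -25.975, -0.0, 0.004, 0.0], 'eef_pos': [234.787, -469.284, 230.745], 'ee_rot': [-0.001, 0.973, 0.23, -0.0], 'force': [0.673, -0.743, 0.121], 'wrist_torque': [0.006, 0.005, -0.003], 'grip_force': 0.0, 'grip_width': 1.002}
scene {'vfov': 49.329690557733514, 'cx': 259.84650448490044, 'cy': 187.98932849184064, 'R': array([[-0.78432267, -0.61988947,  0.02397897],
       [-0.37096848,  0.43769013, -0.81902975],
       [ 0.49721257, -0.65127904, -0.57324975]]), 't': array([422.34261526, 297.3734904 , 785.68298758])}
top {'vfov': 57.27879409055253, 'cx': 251.43296840031894, 'cy': 189.01226328370106, 'R': array([[ 0.01774751, -0.9996908 ,  0.01741624],
       [-0.99504363, -0.01936424, -0.09753568],
       [ 0.09784278, -0.0155989 , -0.99507963]]), 't': array([-65.54714166, 553.75057783, 893.6048028 ])}
wrist {'vfov': 65.70646984690485, 'cx': 256.3352742244651, 'cy': 189.76577566457303, 'mount': array([[ 1.31746606e-03, -9.56826654e-01, -2.90656185e-01,
         7.41118687e+01],
       [ 9.99999102e-01,  1.33252983e-03,  1.46099808e-04,
         1.62744438e-01],
       [ 2.47515848e-04, -2.90656117e-01,  9.56827550e-01,
        -1.43146606e+02],
       [ 0.00000000e+00,  0.00000000e+00,  0.00000000e+00,
         1.00000000e+00]])}
```

View pics/scene0.png

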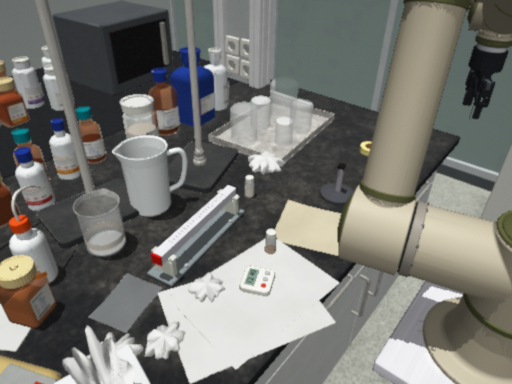

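View pics/top0.png

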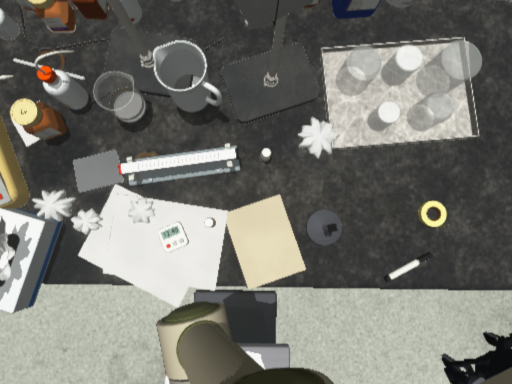

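Both views show the lever, with its red cap at top (122,168) and its far end near (238,152). The stand is at top (325,228), the vials at (266,154) and (209,222), and the timer at (173,236). I'll enlarge to get exact pixels.

```bash
python3 - <<'E'
import cv2,numpy as np
b=cv2.imread("pics/top0.png")
c1=cv2.resize(b[130:200,105:265],None,fx=5,fy=5,interpolation=cv2.INTER_CUBIC)
c2=cv2.resize(b[200:250,290:360],None,fx=5,fy=5,interpolation=cv2.INTER_CUBIC)
o=np.zeros((600,800,3),np.uint8);o[:350,:800]=c1;o[350:600,:350]=c2
a=cv2.imread("pics/scene0.png")
c3=cv2.resize(a[155:205,315:355],None,fx=5,fy=5,interpolation=cv2.INTER_CUBIC);o[350:600,400:600]=c3
cv2.imwrite("pics/crop.png",o)
E
cat > h.py <<'E'
from rig import telemetry, optics, ctrl
import numpy as np, cv2
from scipy.spatial.transform import Rotation as Ro
def ray(n,u,v):
    m=optics.camera_model(n);f=192/np.tan(np.radians(m['vfov']/2))
    d=np.array([(u-m['cx'])/f,(v-m['cy'])/f,1.]);return -m['R'].T@m['t'],m['R'].T@d
def atz(n,u,v,z):
    c,d=ray(n,u,v);return c+d*(z-c[2])/d[2]
def proj(n,X):
    m=optics.camera_model(n);f=192/np.tan(np.radians(m['vfov']/2))
    p=m['R']@np.asarray(X,float)+m['t'];return np.array([m['cx']+f*p[0]/p[2],m['cy']+f*p[1]/p[2]])
def wcam(s):
    m=optics.camera_model('wrist');q=s['ee_rot'];Rt=Ro.from_quat([q[1],q[2],q[3],q[0]]).as_matrix()
    M=m['mount'];f=192/np.tan(np.radians(m['vfov']/2))
    return m,Rt@M[:3,:3],np.array(s['eef_pos'])+Rt@M[:3,3],f
def watz(s,u,v,z):
    m,R,c,f=wcam(s);d=np.array([u-m['cx'],v-m['cy']]);r=np.hypot(*d);th=r/f
    d=R@np.array([*(d/r*np.sin(th)),np.cos(th)]);return c+d*(z-c[2])/d[2]
E
```

```text
(no output)
```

View pics/crop.png

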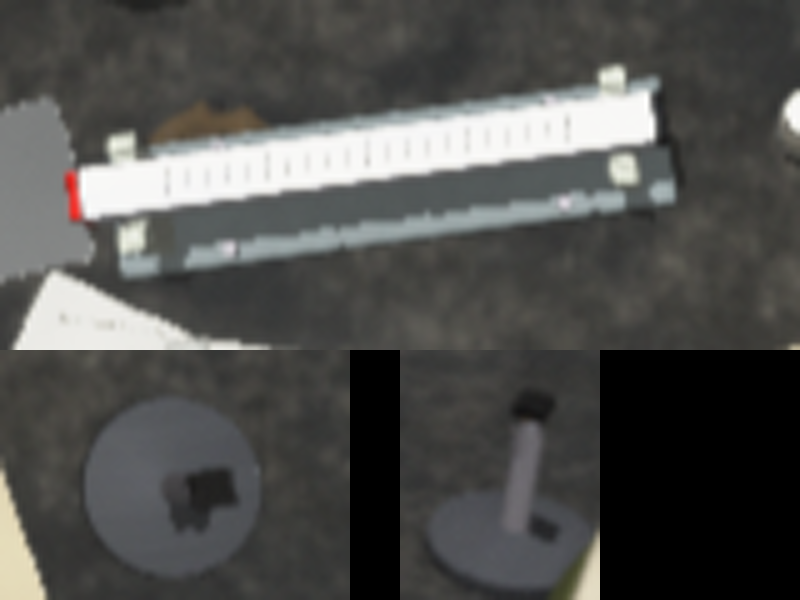

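The crop shows the lever top face from the red end's mid (70,196) to the black end's mid (657,116), the pad at (212,488) and the pad seen from the scene camera at (535,403).

```bash
python3 - <<'E'
from h import *
T=lambda x,y,u0,v0:(u0+x/5-.4,v0+y/5-.4)
A=atz('top',*T(70,196,105,130),75);B=atz('top',*T(657,116,105,130),75)
print('red',A.round(1),'blk',B.round(1),'len',np.linalg.norm(A-B),'mid',((A+B)/2).round(1),'yaw',np.degrees(np.arctan2(-(A-B)[0],(A-B)[1])))
P=atz('top',*T(212,138,290,200),100);F=atz('top',*T(173,137,290,200),18)
print('pad',P.round(1),'foot',F.round(1), 'scene pad',atz('scene',*T(135,52,315,155),100).round(1))
p=[T(190,122,290,200),T(230,117,290,200),T(238,155,290,200),T(196,158,290,200)]
print([atz('top',*q,100).round(1)[:2].tolist() for q in p])
for n,u,v,z in(('va',266,154,61),('vb',209.5,223,61),('timer',173,236,20)):print(n,atz('top',u,v,z).round(1))
a=atz('scene',157,263,62);b=atz('scene',236,193,62);print('scene ends',a.round(),b.round())
s=telemetry.sense();m,R,c,f=wcam(s);print('wcam fwd',R[:,2],c)
q=s['ee_rot'];print(Ro.from_quat([q[1],q[2],q[3],q[0]]).as_matrix().round(3))
E
```

```text
red [594.2 276.2  75. ] blk [640.7 -14.2  75. ] len 294.0177309054292 mid [617.5 131.   75. ] yaw 9.101337033095538
pad [ 459.5 -248.9  100. ] foot [ 459.2 -248.5   18. ] scene pad [ 457.1 -244.9  100. ]
[[467.0, -238.3], [469.7, -257.6], [451.7, -261.4], [449.9, -241.2]]
va [642.1 -90.3  61. ]
vb [464.3  48.4  61. ]
timer [429.  146.2  20. ]
scene ends [585. 283.  62.] [623.  -6.  62.]
wcam fwd [-0.2601413  -0.12914806 -0.9568946 ] [ 301.17653601 -436.48749153  373.97969601]
[[ 0.894  0.447 -0.   ]
 [ 0.447 -0.894  0.001]
 [ 0.    -0.001 -1.   ]]
```

Request:
servo_tool(
  deltas=[
    [[0, 0, 0], [0, 0, -0.09], 1],
    [[0, 0, 0], [0, 0, -0.09], 1],
    [[0, 0, 0], [0, 0, -0.09], 1],
    [[0, 0, 0], [0, 0, -0.09], 1],
    [[0, 0, 0], [0, 0, -0.09], 1],
    [[0, 0, 0], [0, 0, -0.09], 1],
    [[0, 0, 0], [0, 0, -0.09], 1],
    [[0, 0, 0], [0, 0, -0.09], 1],
  ],
)

```text
time_s: 0.9
eef_pos: [234.8, -469.4, 230.9]
ee_rot: [-0.0, 0.696, 0.718, 0.0]
force: [0.6, 1.4, 0.5]
grip_width: 0.999
grip_force: 0.0
```

Request:
servo_tool(
  deltas=[
    [[0, 0, 0], [0, 0, -0.085], 1],
    [[0.13, 0.183, 0], [0, 0, 0], 1],
    [[0.13, 0.183, 0], [0, 0, 0], 1],
    [[0.13, 0.183, 0], [0, 0, 0], 1],
    [[0.13, 0.183, 0], [0, 0, 0], 1],
    [[0.13, 0.183, 0], [0, 0, 0], 1],
    [[0.13, 0.183, 0], [0, 0, 0], 1],
    [[0.13, 0.183, 0], [0, 0, 0], 1],
  ],
)

```text
time_s: 1.7
eef_pos: [460.3, -248.0, 231.1]
ee_rot: [-0.0, 0.649, 0.761, -0.0]
force: [0.2, -1.0, -0.2]
grip_width: 1.001
grip_force: 0.0
```

Request:
servo_tool(
  deltas=[
    [[0, 0, 0], [0, 0, 0], 1],
    [[0, 0, 0], [0, 0, 0], 1],
  ],
)

```text
time_s: 1.9
eef_pos: [459.5, -249.0, 230.9]
ee_rot: [-0.0, 0.649, 0.761, -0.0]
force: [0.2, -0.6, -0.3]
grip_width: 1.0
grip_force: 0.0
```

```bash
python3 - <<'E'
from h import *
import json
s=telemetry.sense();print(s['time_s'],np.round(s['eef_pos'],1),np.round(s['ee_rot'],4),np.round(s['joints'],2))
w=optics.capture('wrist');cv2.imwrite('pics/w1.png',cv2.resize(w,None,fx=1.5,fy=1.5,interpolation=cv2.INTER_CUBIC))
json.dump({k:np.asarray(v).tolist() for k,v in s.items()},open('s1.json','w'))
E
```

```text
1.9 [ 459.5 -249.   230.9] [-4.000e-04  6.486e-01  7.611e-01 -1.000e-04] [-0.72  0.31  1.5  -0.    1.33 -0.88]
```

View pics/w1.png

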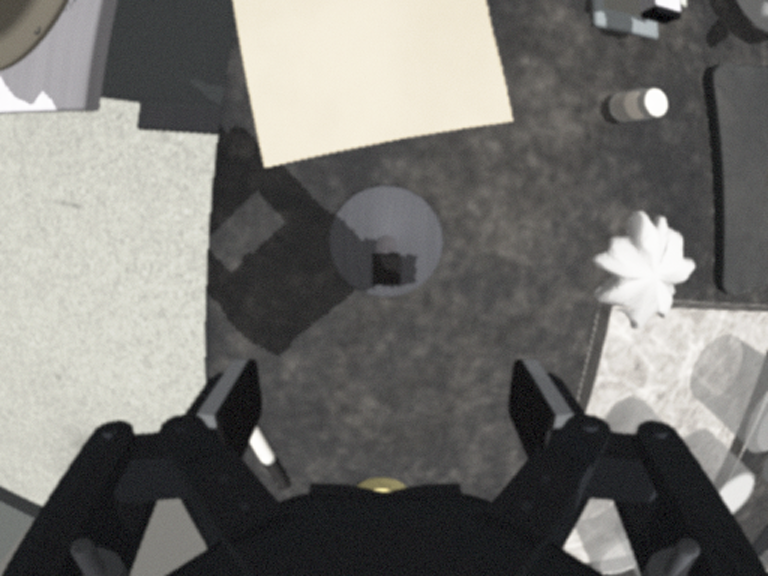

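The wrist view shows the pad at about display (386,268), its edges nearly parallel to the image axes, on the foot centred at (386,240). I'll zoom in with more contrast.

```bash
python3 - <<'E'
from h import *
w=cv2.resize(cv2.imread('pics/w1.png'),(512,384),interpolation=cv2.INTER_AREA)[115:205,205:305]
w=np.clip(w.astype(float)*2.2,0,255).astype(np.uint8)
cv2.imwrite('pics/w1c.png',cv2.resize(w,None,fx=6,fy=6,interpolation=cv2.INTER_CUBIC))
E
```

```text
(no output)
```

View pics/w1c.png

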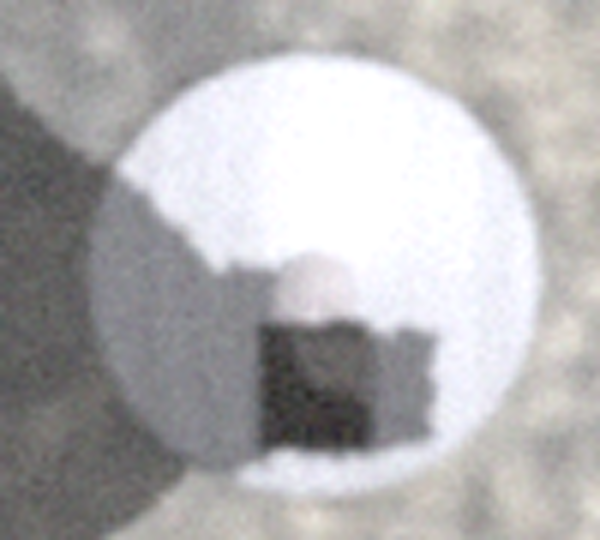

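The enlarged crop shows the pad spanning x 260–370 and y 322–448, and the foot circle spanning x 90–542 and y 52–492.

```bash
python3 - <<'E'
from h import *
import json
s=json.load(open('s1.json'))
C=lambda x,y:(205+x/6-.42,115+y/6-.42)
for n,x,y,z in(('p1',260,322,100),('p2',370,322,100),('p3',370,448,100),('p4',260,448,100),('padc',315,385,100),('foot',316,272,18),('fl',90,272,18),('fr',542,272,18),('ft',316,52,18),('fb',316,492,18)):print(n,watz(s,*C(x,y),z).round(1))
E
```

```text
p1 [ 449.8 -238.4  100. ]
p2 [ 466.9 -235.6  100. ]
p3 [ 470.4 -256.   100. ]
p4 [ 453.  -258.9  100. ]
padc [ 460.  -247.1  100. ]
foot [ 460. -245.   18.]
fl [ 414.5 -252.1   18. ]
fr [ 505.6 -237.4   18. ]
ft [ 452.8 -200.8   18. ]
fb [ 467.6 -291.3   18. ]
```

Request:
servo_tool(
  deltas=[
    [[0.193, 0.12, 0], [0, 0, 0], 1],
    [[0.193, 0.12, 0], [0, 0, 0], 1],
    [[0.193, 0.12, 0], [0, 0, 0], 1],
    [[0.193, 0.12, 0], [0, 0, 0], 1],
    [[0.193, 0.12, 0], [0, 0, 0], 1],
    [[0.193, 0.12, 0], [0, 0, 0], 1],
    [[0.193, 0.12, 0], [0, 0, 0], 1],
    [[0.193, 0.12, 0], [0, 0, 0], 1],
  ],
)

```text
time_s: 2.75
eef_pos: [601.0, 85.6, 231.3]
ee_rot: [0.0, 0.65, 0.76, -0.0]
force: [0.7, 0.3, 0.2]
grip_width: 0.997
grip_force: 0.0
```

Request:
servo_tool(
  deltas=[
    [[0.193, 0.12, 0], [0, 0, 0], 1],
    [[0, 0, 0], [0, 0, 0], 1],
    [[0, 0, 0], [0, 0, 0], 1],
  ],
)

```text
time_s: 3.05
eef_pos: [618.2, 126.4, 230.8]
ee_rot: [-0.0, 0.649, 0.76, -0.0]
force: [-0.5, -0.6, -0.2]
grip_width: 1.002
grip_force: 0.0
```

```bash
python3 - <<'E'
from h import *
import json
s=telemetry.sense();print(s['time_s'],np.round(s['eef_pos'],1),np.round(s['ee_rot'],4),np.round(s['joints'],2),np.round(s['wrist_torque'],3))
w=optics.capture('wrist');cv2.imwrite('pics/w2raw.png',w);cv2.imwrite('pics/w2.png',cv2.resize(w,None,fx=1.5,fy=1.5,interpolation=cv2.INTER_CUBIC))
json.dump({k:np.asarray(v).tolist() for k,v in s.items()},open('s2.json','w'))
E
```

```text
3.05 [618.2 126.4 230.8] [-2.000e-04  6.495e-01  7.604e-01 -5.000e-04] [ 0.02  0.55  1.14 -0.    1.45 -0.14] [-0.055 -0.02   0.026]
```

View pics/w2.png

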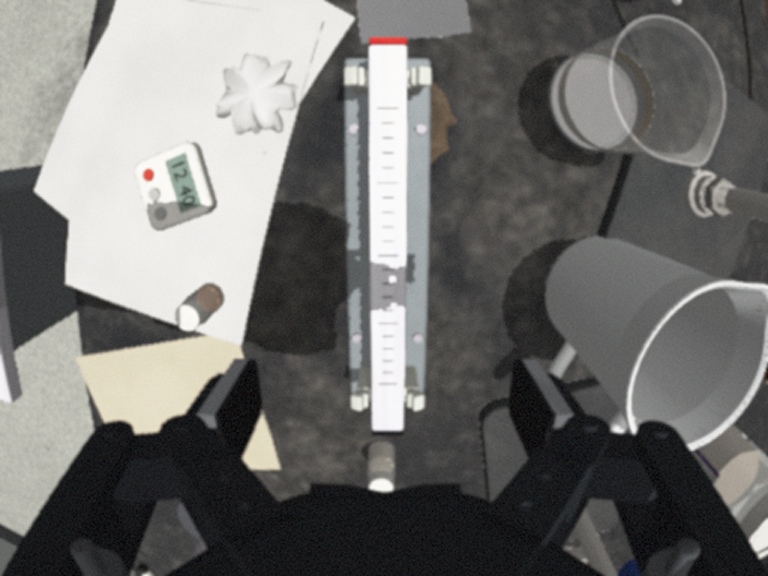

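The wrist view shows the lever running from red cap (388,40) to end (388,432). Its long ticks are at rows 108, 182, 254, 323 and 384, and the centre line is near column 388.

```bash
python3 - <<'E'
from h import *
import json
s=json.load(open('s2.json'))
C=lambda x,y:((x+.5)/1.5-.5,(y+.5)/1.5-.5)
for n,x,y in(('red',388,39),('+100',388,108),('+50',388,182),('-50',388,323),('-100',388,384),('blk',388,432),('eL',368.5,182),('eR',407,182),('eL2',371,384),('eR2',404,384)):print(n,watz(s,*C(x,y),75).round(1))
E
```

```text
red [596.3 277.2  75. ]
+100 [603.9 229.9  75. ]
+50 [611.7 180.8  75. ]
-50 [627.7  81.8  75. ]
-100 [635.8  32.   75. ]
blk [643.2 -13.   75. ]
eL [598.9 178.8  75. ]
eR [624.2 182.9  75. ]
eL2 [623.   29.9  75. ]
eR2 [647.9  33.8  75. ]
```

Request:
servo_tool(
  deltas=[
    [[0.022, 0.012, 0.1], [0, 0, -0.002], 1],
    [[0, 0, 0.18], [0, 0, 0], 1],
    [[0, 0, 0.2], [0, 0, 0], 1],
    [[0, 0, 0.2], [0, 0, 0], 0.6],
    [[0, 0, 0.13], [0, 0, 0], 0.6],
    [[0, 0, 0.08], [0, 0, 0], 0.6],
    [[0, 0, 0.04], [0, 0, 0], 0.6],
    [[0, 0, 0.005], [0, 0, 0], 0.6],
  ],
  squeeze=60,
)

```text
time_s: 3.9
eef_pos: [619.7, 130.7, 44.0]
ee_rot: [-0.0, 0.649, 0.761, -0.0]
force: [-1.2, -0.1, 0.2]
grip_width: 0.598
grip_force: 0.0
```

```bash
cat > r.py <<'E'
from h import *
s=telemetry.sense();print(s['time_s'],'pos',np.round(s['eef_pos'],2),'q',np.round(s['ee_rot'],4),'F',np.round(s['force'],2),'T',np.round(s['wrist_torque'],3),'g',round(float(s['grip_width']),3),s['grip_force'])
T=s['wrist_torque'];q=s['ee_rot'];R=Ro.from_quat([q[1],q[2],q[3],q[0]]).as_matrix();print('tool T',(R.T@T).round(3),'tool F',(R.T@s['force']).round(2),'tilt z',R[:,2].round(4))
E
python3 r.py
```

```text
3.9 pos [619.66 130.67  44.04] q [-3.000e-04  6.488e-01  7.610e-01 -3.000e-04] F [-1.19 -0.12  0.16] T [ 0.004 -0.018 -0.021] g 0.598 0.0
tool T [-0.019  0.001  0.021] tool F [ 0.07 -1.2  -0.16] tilt z [-9.e-04 -1.e-04 -1.e+00]
```

Request:
servo_tool(
  deltas=[
    [[0, 0, 0], [0, 0, 0], 0.3],
    [[0, 0, 0], [0, 0, 0], 0.2],
    [[0, 0, 0], [0, 0, 0], 0.1],
    [[0, 0, 0], [0, 0, 0], 0],
    [[0, 0, 0], [0, 0, 0], 0],
    [[0, 0, 0], [0, 0, 0], 0],
    [[0, 0, 0], [0, 0, 0], 0],
  ],
  squeeze=80,
)

```text
time_s: 4.6
eef_pos: [620.4, 131.8, 45.8]
ee_rot: [0.001, 0.648, 0.762, 0.0]
force: [-2.8, -3.1, 6.5]
grip_width: 0.275
grip_force: 79.9
```

```bash
python3 r.py
```

```text
4.6 pos [620.36 131.75  45.81] q [8.000e-04 6.481e-01 7.616e-01 4.000e-04] F [-2.83 -3.12  6.46] T [-0.28   0.471 -0.042] g 0.275 79.89229202270508
tool T [ 0.51  -0.201  0.041] tool F [-2.64 -3.28 -6.47] tilt z [ 1.8e-03 -5.0e-04 -1.0e+00]
```

Request:
servo_tool(
  deltas=[
    [[0, 0, -0.008], [0, 0, 0], 0],
    [[0, 0, -0.008], [0, 0, 0], 0],
    [[0, 0, -0.008], [0, 0, 0], 0],
    [[0, 0, 0], [0, 0, 0], 0],
    [[0, 0, 0], [0, 0, 0], 0],
  ],
)

```text
time_s: 5.1
eef_pos: [619.7, 132.1, 48.8]
ee_rot: [-0.0, 0.648, 0.762, -0.0]
force: [-0.1, -0.1, -6.8]
grip_width: 0.275
grip_force: 78.6
```

```bash
python3 r.py
```

```text
5.1 pos [619.66 132.11  48.78] q [-2.000e-04  6.480e-01  7.616e-01 -2.000e-04] F [-0.08 -0.13 -6.84] T [-0.26  -0.011 -0.013] g 0.275 78.6465847492218
tool T [ 0.031 -0.258  0.013] tool F [-0.12 -0.1   6.84] tilt z [-6.e-04 -0.e+00 -1.e+00]
```

Request:
servo_tool(
  deltas=[
    [[0, 0, -0.008], [0, 0, 0], 0],
    [[0, 0, 0], [0, 0, 0], 0],
    [[0, 0, 0], [0, 0, 0], 0],
  ],
)

```text
time_s: 5.4
eef_pos: [619.9, 132.1, 50.7]
ee_rot: [0.0, 0.648, 0.762, 0.0]
force: [0.6, -0.3, -7.4]
grip_width: 0.278
grip_force: 78.7
```

```bash
python3 r.py; python3 - <<'E'
from h import *
a=optics.capture('scene');cv2.imwrite('pics/s2.png',cv2.resize(a[170:290,140:250],None,fx=5,fy=5,interpolation=cv2.INTER_CUBIC))
E
python3 r.py
```

```text
5.4 pos [619.87 132.08  50.73] q [0.     0.6481 0.7616 0.    ] F [ 0.56 -0.32 -7.41] T [-0.208 -0.062  0.01 ] g 0.278 78.66615414619446
tool T [-0.028 -0.215 -0.01 ] tool F [-0.4   0.5   7.41] tilt z [ 1.e-04  0.e+00 -1.e+00]
5.45 pos [619.81 132.08  50.67] q [-0.      0.6481  0.7616 -0.    ] F [ 0.51  1.31 -7.16] T [-0.208 -0.042  0.022] g 0.277 78.66686224937439
tool T [-0.008 -0.212 -0.022] tool F [1.21 0.71 7.16] tilt z [-1.e-04 -0.e+00 -1.e+00]
```

View pics/s2.png

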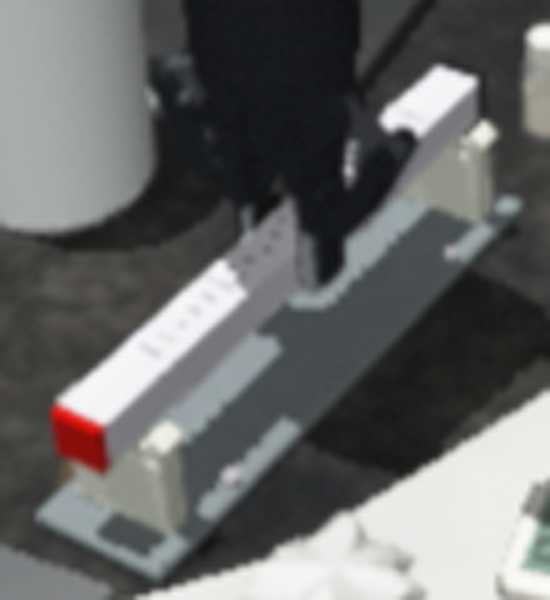

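The scene view shows the arm lifted a few mm, still within the cradle lips, with the red end near crop (80,440) possibly low. The torque puts the balance point about 30 mm toward red, so I'll set it back and regrip there.

Request:
servo_tool(
  deltas=[
    [[0, 0, 0.01], [0, 0, 0], 0],
    [[0, 0, 0.012], [0, 0, 0], 0],
    [[0, 0, 0.01], [0, 0, 0], 0],
    [[0, 0, 0], [0, 0, 0], 0],
    [[0, 0, 0], [0, 0, 0], 0.4],
    [[0, 0, 0], [0, 0, 0], 0.6],
    [[0, 0, 0], [0, 0, 0], 0.6],
  ],
)

```text
time_s: 6.15
eef_pos: [620.2, 132.1, 44.6]
ee_rot: [0.0, 0.648, 0.762, 0.0]
force: [-0.3, 0.4, 0.1]
grip_width: 0.601
grip_force: 0.0
```

```bash
python3 r.py
```

```text
6.15 pos [620.21 132.1   44.59] q [3.000e-04 6.481e-01 7.615e-01 4.000e-04] F [-0.25  0.45  0.13] T [-0.027  0.049 -0.023] g 0.601 0.0
tool T [ 0.053 -0.019  0.023] tool F [ 0.48 -0.18 -0.13] tilt z [ 1.e-03  2.e-04 -1.e+00]
```

Request:
servo_tool(
  deltas=[
    [[0.08, 0, 0], [0, 0, 0], 0.6],
    [[0.075, 0, 0], [0, 0, 0], 0.6],
    [[0, 0, 0], [0, 0, 0], 0.3],
    [[0, 0, 0], [0, 0, 0], 0.1],
    [[0, 0, 0], [0, 0, 0], 0],
    [[0, 0, 0], [0, 0, 0], 0],
    [[0, 0, 0], [0, 0, 0], 0],
    [[0, 0, 0], [0, 0, 0], 0],
  ],
)

```text
time_s: 6.95
eef_pos: [615.0, 162.8, 44.5]
ee_rot: [-0.0, 0.648, 0.761, 0.0]
force: [-0.2, 4.9, 2.9]
grip_width: 0.28
grip_force: 79.5
```

Request:
servo_tool(
  deltas=[
    [[0, 0, -0.01], [0, 0, 0], 0],
    [[0, 0, -0.01], [0, 0, 0], 0],
    [[0, 0, -0.01], [0, 0, 0], 0],
    [[0, 0, 0], [0, 0, 0], 0],
    [[0, 0, 0], [0, 0, 0], 0],
    [[0, 0, 0], [0, 0, 0], 0],
  ],
)

```text
time_s: 7.55
eef_pos: [614.8, 162.6, 50.1]
ee_rot: [-0.0, 0.648, 0.762, -0.0]
force: [0.5, -0.6, -7.1]
grip_width: 0.276
grip_force: 78.6
```

```bash
cat > avg.py <<'E'
from h import *
F=[];T=[]
for i in range(10):
    s=telemetry.sense();q=s['ee_rot'];R=Ro.from_quat([q[1],q[2],q[3],q[0]]).as_matrix()
    F.append(R.T@s['force']);T.append(R.T@s['wrist_torque']);optics.capture('wrist')
F=np.mean(F,0);T=np.mean(T,0);print(s['time_s'],np.round(s['eef_pos'],2),'F',F.round(2),'T',T.round(4),'rx',-T[1]/F[2]*1000)
E
python3 avg.py
```

```text
8.0 [614.88 162.7   50.31] F [-0.69 -0.08  6.84] T [-0.0091  0.0182  0.0007] rx -2.660831465126458
```

Second trial: the balance point is within about 3 mm of the grip (arm coordinate about +29 mm) and the weight is about 6.9 N. Lifting clear.

Request:
servo_tool(
  deltas=[
    [[0, 0, -0.02], [0, 0, 0], 0],
    [[0, 0, -0.04], [0, 0, 0], 0],
    [[0, 0, -0.07], [0, 0, 0], 0],
    [[0, 0, -0.1], [0, 0, 0], 0],
    [[0, 0, -0.12], [0, 0, 0], 0],
    [[0, 0, -0.12], [0, 0, 0], 0],
    [[0, 0, -0.08], [0, 0, 0], 0],
    [[0, 0, -0.04], [0, 0, 0], 0],
  ],
)

```text
time_s: 8.85
eef_pos: [615.5, 162.8, 171.4]
ee_rot: [0.001, 0.648, 0.762, 0.001]
force: [0.2, 0.1, -7.0]
grip_width: 0.282
grip_force: 78.9
```

Request:
servo_tool(
  deltas=[
    [[0, 0, -0.01], [0, 0, 0], 0],
    [[0, 0, 0], [0, 0, 0], 0],
    [[0, 0, 0], [0, 0, 0], 0],
  ],
)

```text
time_s: 9.15
eef_pos: [614.5, 162.7, 169.3]
ee_rot: [-0.001, 0.648, 0.762, -0.001]
force: [0.4, 0.1, -6.3]
grip_width: 0.278
grip_force: 78.9
```

```bash
python3 avg.py; python3 r.py; python3 - <<'E'
from h import *
a=optics.capture('scene');w=optics.capture('wrist')
o=np.zeros((600,800,3),np.uint8)
o[:600,:480]=cv2.resize(a[110:310,110:270],None,fx=3,fy=3,interpolation=cv2.INTER_CUBIC)
o[:576,480:800]=cv2.resize(w,None,fx=1.5,fy=1.5)[:,224:544]
cv2.imwrite('pics/s3.png',o)
E
```

```text
9.6 [614.89 162.7  170.23] F [0.13 0.07 6.73] T [ 0.0179 -0.0005  0.0072] rx 0.07171571076935104
9.65 pos [614.86 162.67 170.21] q [-1.000e-04  6.481e-01  7.615e-01 -1.000e-04] F [-0.08 -0.48 -6.21] T [ 0.039 -0.038  0.003] g 0.283 78.8851010799408
tool T [-0.044  0.033 -0.003] tool F [-0.46 -0.15  6.21] tilt z [-2.e-04  0.e+00 -1.e+00]
```

View pics/s3.png

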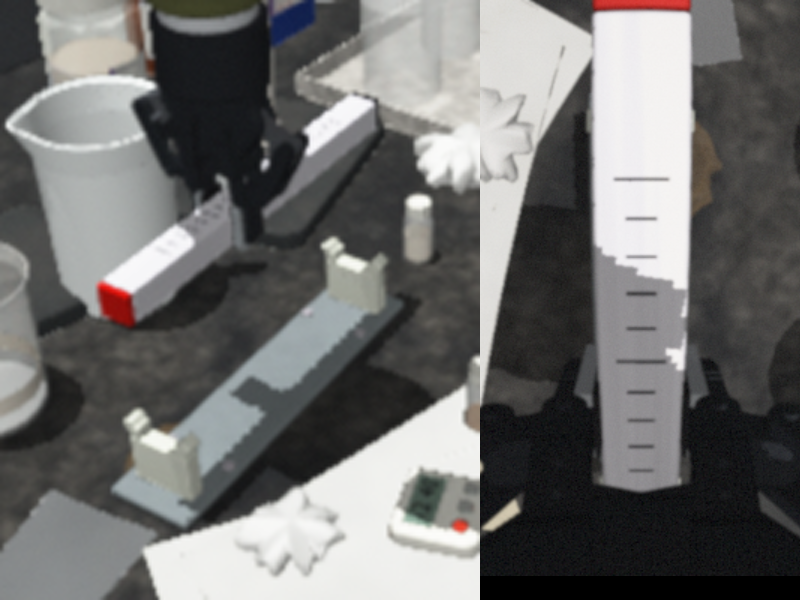

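The arm hangs clear and looks level. The wrist view gives tick rows 178, 218, 256, 293, 328, 361, 392, 420, 446 and 470 (+100 to +10). I'll fit the tilt from these.

```bash
python3 - <<'E'
from h import *
from scipy.optimize import least_squares
s=telemetry.sense();m,R,c,f=wcam(s);p=np.array(s['eef_pos'])
rows=np.array([178,218,256,293,328,361,392,420,446,470]);y=np.arange(100,0,-10)
q=s['ee_rot'];Rt=Ro.from_quat([q[1],q[2],q[3],q[0]]).as_matrix()
def pr(x,free):
    y0,zt,t=x  # grip coordinate along arm, top height over TCP at grip, tilt
    L=(y-y0);X=p+np.outer(L*np.cos(t),Rt[:,0])-np.outer(zt+L*np.sin(t),Rt[:,2])
    k=(X-c)@R;th=np.arctan2(np.hypot(k[:,0],k[:,1]),k[:,2]);return m['cy']+f*th*k[:,1]/np.hypot(k[:,0],k[:,1])
v=(rows+.5)/1.5-.5
r=least_squares(lambda x:np.r_[(pr(x,0)-v)/.3,(x[1]-31)/2],[32,31,0.]);print(r.x[:2],'tilt deg',np.degrees(r.x[2]),'res',np.abs(r.fun).max())
J=r.jac;print('sd',np.sqrt(np.diag(np.linalg.inv(J.T@J))))
E
```

```text
[32.19419095 31.2495361 ] tilt deg 0.12288381122419892 res 0.8003704726741983
sd [0.12245496 0.2295842  0.00700526]
```

Request:
servo_tool(
  deltas=[
    [[-0.026, -0.015, 0], [0, 0, 0], 0],
    [[-0.053, -0.03, 0], [0, 0, 0], 0],
    [[-0.079, -0.046, 0], [0, 0, 0], 0],
    [[-0.088, -0.051, 0], [0, 0, 0], 0],
    [[-0.088, -0.051, 0], [0, 0, 0], 0],
    [[-0.088, -0.051, 0], [0, 0, 0], 0],
    [[-0.088, -0.051, 0], [0, 0, 0], 0],
    [[-0.088, -0.051, 0], [0, 0, 0], 0],
  ],
)

```text
time_s: 10.55
eef_pos: [564.9, 32.0, 170.5]
ee_rot: [0.0, 0.648, 0.761, -0.0]
force: [0.6, 0.6, -6.6]
grip_width: 0.279
grip_force: 79.1
```

Request:
servo_tool(
  deltas=[
    [[-0.088, -0.051, 0], [0, 0, 0], 0],
    [[-0.088, -0.051, 0], [0, 0, 0], 0],
    [[-0.088, -0.051, 0], [0, 0, 0], 0],
    [[-0.088, -0.051, 0], [0, 0, 0], 0],
    [[-0.088, -0.051, 0], [0, 0, 0], 0],
    [[-0.088, -0.051, 0], [0, 0, 0], 0],
    [[-0.088, -0.051, 0], [0, 0, 0], 0],
    [[-0.088, -0.051, 0], [0, 0, 0], 0],
  ],
)

```text
time_s: 11.35
eef_pos: [506.7, -119.8, 170.6]
ee_rot: [0.0, 0.648, 0.761, -0.0]
force: [0.7, -0.5, -5.6]
grip_width: 0.277
grip_force: 79.1
```

Request:
servo_tool(
  deltas=[
    [[-0.088, -0.051, 0], [0, 0, 0], 0],
    [[-0.088, -0.051, 0], [0, 0, 0], 0],
    [[-0.088, -0.051, 0], [0, 0, 0], 0],
    [[-0.088, -0.051, 0], [0, 0, 0], 0],
    [[-0.088, -0.051, 0], [0, 0, 0], 0],
    [[-0.079, -0.046, 0], [0, 0, 0], 0],
    [[-0.053, -0.03, 0], [0, 0, 0], 0],
    [[-0.026, -0.015, 0], [0, 0, 0], 0],
  ],
)

```text
time_s: 12.15
eef_pos: [457.8, -248.7, 170.4]
ee_rot: [0.0, 0.649, 0.761, -0.0]
force: [-0.1, 0.3, -6.9]
grip_width: 0.28
grip_force: 79.1
```

Request:
servo_tool(
  deltas=[
    [[0, 0, 0], [0, 0, 0], 0],
    [[0, 0, 0], [0, 0, 0], 0],
  ],
)

```text
time_s: 12.35
eef_pos: [458.6, -247.1, 170.3]
ee_rot: [-0.0, 0.648, 0.762, 0.0]
force: [-0.2, 0.5, -6.1]
grip_width: 0.279
grip_force: 79.1
```

```bash
cat >> avg.py <<'E'
p=np.array(s['eef_pos']);d=np.array([459.8,-246.2,0])-p;print('to go ex,ey',(d@R[:,:2]).round(2),'units',(d@R[:,:2]/200).round(4),'q',np.round(s['ee_rot'],4))
E
python3 avg.py
```

```text
12.8 [ 458.57 -247.5   170.29] F [-0.04  0.19  6.67] T [-0.0038  0.0121 -0.0044] rx -1.8091936466215808
to go ex,ey [1.09 1.43] units [0.0054 0.0071] q [0.     0.648  0.7616 0.    ]
```

Request:
servo_tool(
  deltas=[
    [[0.003, 0.004, 0.02], [0, 0, 0], 0],
    [[0.002, 0.003, 0.05], [0, 0, 0], 0],
    [[0, 0, 0.08], [0, 0, 0], 0],
    [[0, 0, 0.08], [0, 0, 0], 0],
    [[0, 0, 0.06], [0, 0, 0], 0],
    [[0, 0, 0.03], [0, 0, 0], 0],
    [[0, 0, 0.015], [0, 0, 0], 0],
    [[0, 0, 0], [0, 0, 0], 0],
  ],
)

```text
time_s: 13.65
eef_pos: [459.8, -246.5, 103.3]
ee_rot: [0.0, 0.648, 0.762, -0.0]
force: [0.1, 0.6, -6.5]
grip_width: 0.282
grip_force: 79.0
```

Request:
servo_tool(
  deltas=[
    [[0, 0, 0], [0, 0, 0], 0],
    [[0, 0, 0], [0, 0, 0], 0],
  ],
)

```text
time_s: 13.85
eef_pos: [459.9, -246.6, 103.8]
ee_rot: [0.001, 0.648, 0.762, -0.0]
force: [0.6, -0.9, -7.3]
grip_width: 0.279
grip_force: 79.0
```

```bash
python3 avg.py; python3 - <<'E'
from h import *
a=optics.capture('scene')
cv2.imwrite('pics/s4.png',cv2.resize(a[110:230,270:400],None,fx=5,fy=5,interpolation=cv2.INTER_CUBIC))
E
```

```text
14.3 [ 459.74 -246.43  103.33] F [-0.14 -0.22  6.82] T [0.0009 0.0102 0.0103] rx -1.497526440996357
to go ex,ey [0.22 0.09] units [0.0011 0.0005] q [0.     0.6481 0.7615 0.    ]
```

View pics/s4.png

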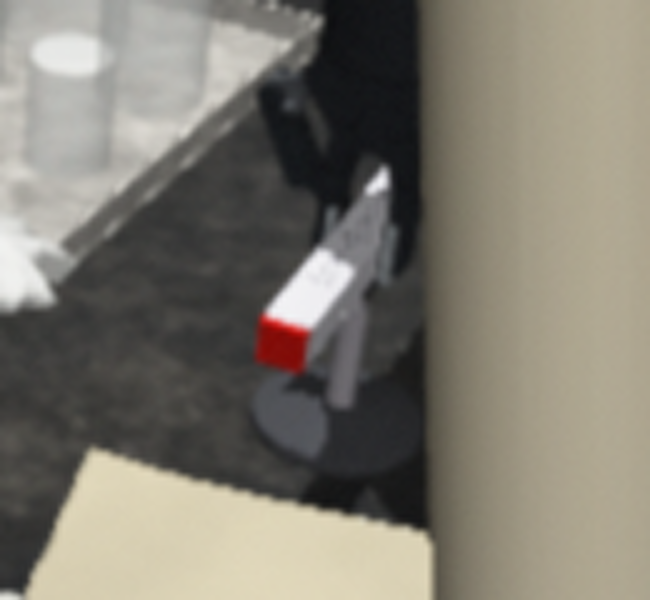

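The arm is over the post, with the post visible under it at crop (345,350). I'll lower it slowly now.

Request:
servo_tool(
  deltas=[
    [[0, 0, 0.01], [0, 0, 0], 0],
    [[0, 0, 0.01], [0, 0, 0], 0],
    [[0, 0, 0.01], [0, 0, 0], 0],
    [[0, 0, 0.005], [0, 0, 0], 0],
    [[0, 0, 0.005], [0, 0, 0], 0],
    [[0, 0, 0], [0, 0, 0], 0],
    [[0, 0, 0], [0, 0, 0], 0],
  ],
)

```text
time_s: 15.1
eef_pos: [459.7, -246.4, 95.3]
ee_rot: [0.0, 0.648, 0.762, -0.0]
force: [-0.2, -0.2, -6.1]
grip_width: 0.281
grip_force: 79.0
```

```bash
python3 avg.py
```

```text
15.55 [ 459.73 -246.43   95.33] F [0.02 0.22 6.57] T [ 0.0099  0.0222 -0.001 ] rx -3.3835130973126475
to go ex,ey [0.23 0.1 ] units [0.0011 0.0005] q [ 0.      0.6481  0.7615 -0.    ]
```

Request:
servo_tool(
  deltas=[
    [[0, 0, 0.004], [0, 0, 0], 0],
    [[0, 0, 0.003], [0, 0, 0], 0],
    [[0, 0, 0.003], [0, 0, 0], 0],
    [[0, 0, 0], [0, 0, 0], 0],
    [[0, 0, 0], [0, 0, 0], 0],
  ],
)

```text
time_s: 16.1
eef_pos: [459.8, -246.4, 93.4]
ee_rot: [0.0, 0.648, 0.762, -0.0]
force: [-0.1, 1.0, -6.0]
grip_width: 0.282
grip_force: 79.0
```

```bash
python3 avg.py
```

```text
16.55 [ 459.77 -246.42   93.34] F [ 0.34 -0.49  4.06] T [ 0.0474  0.0607 -0.008 ] rx -14.950896604517165
to go ex,ey [0.22 0.06] units [0.0011 0.0003] q [1.000e-04 6.481e-01 7.616e-01 0.000e+00]
```

Request:
servo_tool(
  deltas=[
    [[0, 0, 0.004], [0, 0, 0], 0],
    [[0, 0, 0.003], [0, 0, 0], 0],
    [[0, 0, 0.001], [0, 0, 0], 0],
    [[0, 0, 0], [0, 0, 0], 0],
    [[0, 0, 0], [0, 0, 0], 0],
  ],
)

```text
time_s: 17.1
eef_pos: [459.8, -246.5, 91.9]
ee_rot: [0.0, 0.648, 0.762, -0.0]
force: [-1.5, 0.4, -0.2]
grip_width: 0.283
grip_force: 79.5
```

```bash
python3 avg.py;python3 avg.py
```

```text
17.55 [ 459.78 -246.42   91.74] F [ 0.64 -0.99  0.17] T [ 0.1501  0.1587 -0.0091] rx -922.7322136615704
to go ex,ey [0.23 0.04] units [0.0011 0.0002] q [1.000e-04 6.481e-01 7.616e-01 0.000e+00]
18.05 [ 459.77 -246.44   91.73] F [ 0.66 -0.73 -0.17] T [0.0945 0.1183 0.0087] rx 689.2475211258989
to go ex,ey [0.24 0.05] units [0.0012 0.0003] q [ 1.000e-04  6.481e-01  7.616e-01 -0.000e+00]
```

Contact is soft: at full load the wrist carries about 0 N and the spring is down about 2.7 mm as expected. Releasing gently.

Request:
servo_tool(
  deltas=[
    [[0, 0, 0], [0, 0, 0], 0],
    [[0, 0, 0], [0, 0, 0], 0],
    [[0, 0, 0], [0, 0, 0], 0.3],
    [[0, 0, 0], [0, 0, 0], 0.36],
    [[0, 0, 0], [0, 0, 0], 0.42],
  ],
  squeeze=20,
)

```text
time_s: 18.6
eef_pos: [459.8, -246.5, 91.8]
ee_rot: [0.0, 0.648, 0.762, -0.0]
force: [-0.2, -0.6, -0.6]
grip_width: 0.419
grip_force: 0.0
```

```bash
python3 r.py; python3 - <<'E'
from h import *
w=optics.capture('wrist');w2=optics.capture('wrist');w3=optics.capture('wrist')
print(np.abs(w.astype(int)-w3).mean())
o=np.hstack([cv2.resize(w3,None,fx=1.5,fy=1.5)[:,200:560],cv2.resize(optics.capture('scene')[110:225,270:358],None,fx=5,fy=5,interpolation=cv2.INTER_CUBIC)[:576]])
cv2.imwrite('pics/s5.png',o[:, :800]);print(o.shape)
E
```

```text
18.6 pos [ 459.82 -246.51   91.76] q [ 2.000e-04  6.481e-01  7.616e-01 -0.000e+00] F [-0.19 -0.59 -0.61] T [ 0.02  -0.036 -0.001] g 0.419 0.0
tool T [-0.039  0.014  0.001] tool F [-0.55 -0.28  0.61] tilt z [ 2.e-04 -2.e-04 -1.e+00]
3.1045684814453125Traceback (most recent call last):
  File "<stdin>", line 4, in <module>
    return _nx.concatenate(arrs, 1, dtype=dtype, casting=casting)
           ~~~~~~~~~~~~~~~^^^^^^^^^^^^^^^^^^^^^^^^^^^^^^^^^^^^^^^
ValueError: all the input array dimensions except for the concatenation axis must match exactly, but along dimension 0, the array at index 0 has size 576 and the array at index 1 has size 575
```

```bash
python3 - <<'E'
from h import *
w=optics.capture('wrist');a=optics.capture('scene');cv2.imwrite('pics/scene5.png',a)
o=np.zeros((576,800,3),np.uint8);o[:,:360]=cv2.resize(w,None,fx=1.5,fy=1.5)[:,200:560]
o[:575,360:800]=cv2.resize(a[110:225,270:358],None,fx=5,fy=5,interpolation=cv2.INTER_CUBIC)
cv2.imwrite('pics/s5.png',o);print(telemetry.sense()['time_s'])
E
```

```text
18.9
```

View pics/s5.png

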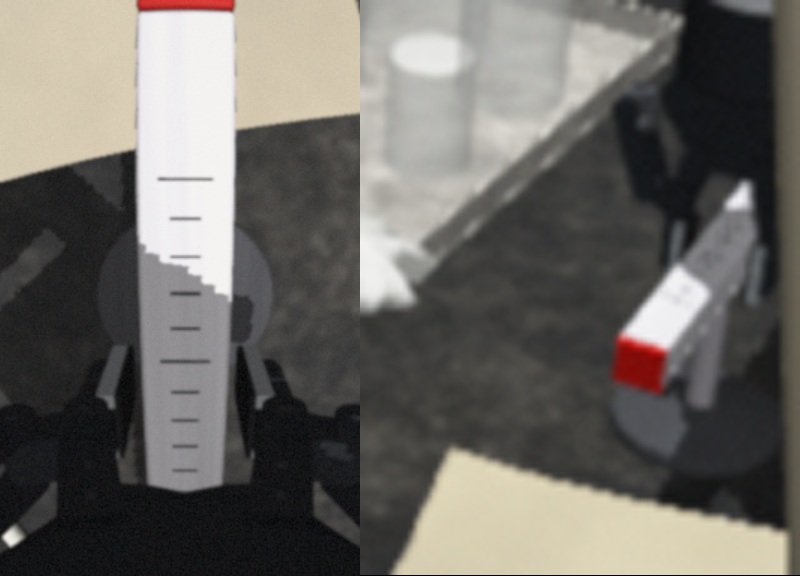

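Released: the ticks are at the same rows (178…470) as when held, so the arm stays level, with gaps to both fingers. I'll withdraw straight up.

Request:
servo_tool(
  deltas=[
    [[0, 0, 0], [0, 0, 0], 0.55],
    [[0, 0, 0], [0, 0, 0], 0.7],
    [[0, 0, 0], [0, 0, 0], 0.7],
    [[0, 0, -0.02], [0, 0, 0], 0.7],
    [[0, 0, -0.05], [0, 0, 0], 0.7],
    [[0, 0, -0.1], [0, 0, 0], 0.7],
    [[0, 0, -0.15], [0, 0, 0], 0.7],
    [[0, 0, -0.2], [0, 0, 0], 0.7],
  ],
)

```text
time_s: 19.7
eef_pos: [459.2, -246.0, 196.6]
ee_rot: [-0.001, 0.648, 0.762, 0.0]
force: [-0.0, -0.0, -0.1]
grip_width: 0.702
grip_force: 0.0
```

Request:
servo_tool(
  deltas=[
    [[0, 0, -0.15], [0, 0, 0], 0.7],
    [[0, 0, -0.1], [0, 0, 0], 0.7],
    [[0, 0, -0.05], [0, 0, 0], 0.7],
    [[0, 0, 0], [0, 0, 0], 0.7],
    [[0, 0, 0], [0, 0, 0], 0.7],
    [[0, 0, 0], [0, 0, 0], 0.7],
    [[0, 0, 0], [0, 0, 0], 0.7],
    [[0, 0, 0], [0, 0, 0], 0.7],
  ],
)

```text
time_s: 20.5
eef_pos: [459.6, -246.3, 255.1]
ee_rot: [-0.001, 0.648, 0.762, 0.0]
force: [0.1, -0.2, 0.6]
grip_width: 0.696
grip_force: 0.0
```

```bash
python3 r.py; python3 - <<'E'
from h import *
def red(im):
    b,g,r=[im[110:225,270:358,i].astype(int) for i in range(3)];y,x=np.where((r>90)&(g<50)&(b<50));return len(x),(x.mean()+270).round(2),(y.mean()+110).round(2)
print(red(cv2.imread('pics/scene5.png')));
for i in range(3):a=optics.capture('scene');print(red(a))
t=optics.capture('top');t0=cv2.imread('pics/top0.png')
for n,(u,v) in dict(va=(266,154),vb=(209,222),timer=(173,236)).items():
    print(n,np.abs(t[v-14:v+15,u-14:u+15].astype(int)-t0[v-14:v+15,u-14:u+15]).mean().round(1))
E
```

```text
20.5 pos [ 459.64 -246.3   255.14] q [-5.000e-04  6.481e-01  7.616e-01  0.000e+00] F [ 0.05 -0.16  0.58] T [ 0.02   0.008 -0.018] g 0.696 0.0
tool T [0.005 0.021 0.017] tool F [-0.17  0.03 -0.58] tilt z [-8.e-04  7.e-04 -1.e+00]
(82, np.float64(325.18), np.float64(182.82))
(79, np.float64(325.08), np.float64(182.65))
(79, np.float64(325.08), np.float64(182.65))
(79, np.float64(325.08), np.float64(182.65))
va 5.3
vb 7.6
timer 7.8
```

The arm is stable and hasn't moved, the vials and timer are in place, and the robot is clear.

```bash
python3 -c "
from rig import ctrl
print(ctrl.finish_job())"
```

```text
the job is handed in; nothing more can be done
None
```

The arm is resting level on the stand's pad by itself, about 31 mm toward the red end from its centre; the robot is clear, the vials and timer appear unmoved in the camera check, and I handed in the job at about 21 s.

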